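Release the cam lock and seat the casting for measuring

TASK

The blue casting must be seated on its measuring fixture, but the eccentric cam still blocks the clamp slide. Push the red post of the lever round until the cam is at its low point (lever pointing straight ahead along the slide, towards the steel stops, over the green line), and only then push the slide fully forward by its orange tab so that it carries the casting home against both stops; leave both like that. Do not touch the casting itself with the fingers or lift it, and leave the other things where they stand.

Things in the scene. Friction and masses are not known exactly. Their poses are not given: they have to be found in the camera images.
- fixture: Fixed black hole-grid plate, 340 x 260 x 12 mm, different place and yaw each time. Origin on the table; it spans x -160..180, y -130..130 mm in its frame, top z 12. Its +x is forward: the slide runs along +x on y = 0. Side rails (y +-40..50 mm, 14 mm high, x 27..160) guide the casting. A green index line lies at x 84..112, y 62 mm.
- cam_pivot (a point): Vertical axis of the cam, at x -20, y 62 mm of the fixture, on top of the lever arm (z 50 mm). The brass eccentric disc has radius 26 mm, its centre 14 mm off this axis towards the lever, z 17..33 mm.
- cam (a joint): Cam angle (rad, anticlockwise from above). Lever and thick side of the cam point along (cos, sin) of it in the fixture frame: 0 = low point, lever along +x; 1.57 = lever along +y; 3.1 = back. Starts 1.9 to 2.8, range -0.7 to 2.95. Friction 0.33 N m (4 N at the post); stays where left. The brass disc stops the slide's cross arm; the slide goes fully home only with the cam within 0.45 of 0.
- lever_post (a point): Centre of the top of the red upright post (16 mm diameter) at the end of the lever, 85 mm from the pivot. The post stands free from z 50 mm (top of the steel lever arm, 16 mm wide, 40..50 mm high) to z 95 mm. It turns with the cam.
- slide (a joint): Forward travel of the slide along fixture +x (m). Starts at 0 to 0.002; 0.030 when the casting is against the stops. Friction about 2.5 N, about 6 to 12 N with the casting; it stays where it is left.
- push_tab (a point): Middle of the top edge of the rear face of the slide's upright orange tab (44 mm wide along fixture y, 12 mm thick, z 34..86 mm). That face looks to fixture -x, at x -79.5 mm when slide is 0, flush with the rear of the cross arm below it (z 14..36, y -25..85 mm). The brass nose that pushes the casting is 109.5 mm ahead of it.
- stops (a point): Point midway between the faces of the two fixed steel datum stops (each 22 mm wide, 22 mm either side of it), at fixture x 160, y 0, z 27 mm; the stops rise to z 42 mm.
- casting: Loose blue casting, 0.6 to 0.9 kg, foot 100 x 76 x 22 mm, upper part 80 x 60 mm, 58 mm high in all. Origin at the centre of its underside, axes like the fixture's. It starts between the rails 22 to 27 mm short of the stops, ahead of the slide's nose; home is at x 110 mm, y 0 of the fixture.
- ring_gauge: Bystander: loose steel ring, 48 mm across, 18 mm high, on the plate on the slide's right (fixture -y). Origin centre of underside.
- stylus: Bystander: loose brass pin with a 26 mm head, about 50 mm high, standing on the plate on the slide's right (fixture -y). Origin centre of underside.
- ball_stand: Bystander: white reference ball (28 mm) on a stand 56 mm wide, 89 mm high, on the table on the fixture's left front. Origin centre of underside.
- pendant: Bystander: white hand control 160 x 90 mm with a black stick, 68 mm high, on the table on the fixture's right. Origin centre of underside.
Things that resemble listed ones, but are neither listed nor needed, are in the scene too. There is more than one size of the casting; the job needs the smallest.

How it is judged:
By the outcome, as a careful person would: the job done as asked, in the order asked, and still so for the second after the job is handed in, with the robot touching nothing.
It also fails if it takes over 46 s, if anything falls off the work surface, if the arm or the gripper's body presses on something with over 40 N, if the wrist force passes 120 N, or if a joint passes its speed limit or range.

ROBOT

A 6-joint arm with a two-finger parallel gripper is mounted at the origin on the work surface. World frame = base frame: x ahead of the robot, y to its left, z up, the work surface at z = 0. Lengths are in m, angles in degrees, forces in N, time in s.
With the tool pointing down it reaches from about 0.25 to 0.725 m from the base axis. Payload 9.7 kg.
Tool frame: the origin (TCP) lies between the finger pads; the fingertips stand 11 mm ahead of it and the grasp point (between the pads) lies 8 mm behind it; z points along the fingers, x is the direction in which the jaws open and shut, and the axes are right-handed (so a half turn about z gives the same grasp; the last joint's range is limited). The gripper opens to 85 mm and grips with 20 to 120 N. Pads are 22 mm wide; open, the fingers measure 114 mm over their backs; the gripper's body (76 mm by 85 mm) begins 54 mm behind the grasp point. The pads swing forward as they close: fully open they stand 13 mm farther back than shut.
Start: joints at [77.177, 4.979, 10.078, 95.1, 0, 90], TCP at [0.122, 0.536, 0.242] pointing down, gripper open.
Joint ranges: [-179.16, 179.16], [-48.56, 103.87], [-65.8, 70.77], [-126.05, 130.52], [-82.76, 87.17], [-180, 180]. Speed limits (degrees/s): [127.2, 127.2, 147.25, 180, 180, 180].

INTERFACE

Orientations are given as [roll, pitch, yaw] about the fixed x, y, z axes, in that order (R = Rz(yaw) Ry(pitch) Rx(roll)).
In Python, from workcell import get_obs, camera, job_done gives the robot as it stands.
- The arm moves only by the tool arm_command, never from a script. Its argument "increments" is a list of rows, each a list of 2 entries, a list of its own where there are three numbers: the shift along the tool's x, y, z in units of 25 mm (1.0 is 25 mm), then the turn about the tool's z in units of 6 degrees (1.0 is 6 degrees). In form: [[[dx, dy, dz], roll], ...]. A call has 1 to 5 rows; each row is the pose to reach, as a shift and turn from the pose measured when the call began, along the tool's axes at that moment; what a row does not reach only later rows make up. A row lasts 1/10 s, in which the tool goes at most 50 mm and 8.59 degrees, less where a joint would pass 70% of its speed; a pose out of reach is approached as far as the arm can. A call with a gripper value outside its range is refused whole. "claw" is the closure, from -1 (fully open) to 1 (shut), so that 0 is half open, set as the call begins (left out, the last holds). The fingers move at their own pace and stop on an object; "force" is the grip in N (left out, the last holds). Time passes only in rows, so rows that repeat a pose let the fingers close. It gives the time, the measured TCP pose, the force and the opening at its end, in the units of the state.
- get_obs(): the state, without advancing time (a new reading comes with each control period).
- camera(name): name is "scene" or "top"; returns a dict with "frame" (384x512x3 uint8, red, green, blue), "range_z" (384x512 float32, m along the optical axis (not along the pixel's ray), 0 where there is no reading), "K" (3x3 intrinsics, pixels), "R" (3x3) and "t" (3): a world point X has camera coordinates R X + t. Camera axes: x right, y down, z forward; pixel columns grow to the right and rows downward; lengths in m; the calibration is good to about 2 mm. A picture is of the moment at which its call begins.
- job_done(): hands the job in, once; it reports no verdict.
The state is a dict: "time": time; "q": joint angles; "qd": joint speeds; "joint_efforts": joint torques, N m; "ee_pos": TCP position; "tcp_rot": TCP orientation; "wrist_force": force on the tool from outside, world axes, zero at the start; "torque": the same for the moment, N m; "opening": finger opening in m.
Only numpy, scipy, OpenCV 4.12 (cv2) and the standard library are available. Lean on these libraries where they do the work, as an engineer would, in place of code of your own. Each camera call takes 0.05 s, during which the arm holds its last target.

## Working session

There is one attempt and no reset: what is moved stays moved. The work goes in short steps, Python scripts to look and compute and a tool call to move; the robot and the scene stay as the last step left them, time stands still between calls to the robot, and variables do not carry over. Pictures are saved under pics/ and viewed, and the job is handed in when it is done.

Besides the shell and the picture viewer there is one more tool, called after "Request:" in YAML: its name, and indented under it one key for each argument. arm_command: Moves the arm, as the interface text tells. Its arguments: {"type":"object","properties":{"increments":{"type":"array"},"claw":{"type":"number"},"force":{"type":"number"}},"required":["increments"]}

```bash
mkdir -p pics; ls
python3 - <<'E'
from workcell import get_obs, camera
import cv2,numpy as np,pickle
o=get_obs();print({k:np.round(v,3).tolist() for k,v in o.items()})
d={}
for n in("scene","top"):
    c=camera(n);d[n]=c;cv2.imwrite(f"pics/{n}0.png",c["frame"][:,:,::-1]);print(n,c["K"].tolist(),np.round(-c["R"].T@c["t"],3),np.round(c["R"],3).tolist())
pickle.dump(d,open("d0.pkl","wb"))
E
```

```text
pics
{'time': 0.0, 'q': [77.179, 5.012, 10.032, 95.098, 0.001, 90.0], 'qd': [0.086, 0.029, -0.012, 0.096, -0.032, -0.03], 'joint_efforts': [0.001, -52.04, 46.479, 0.017, 0.0, -0.0], 'ee_pos': [0.122, 0.536, 0.242], 'tcp_rot': [-179.999, 0.078, 77.178], 'wrist_force': [0.013, -0.148, 0.432], 'torque': [-0.016, 0.006, -0.009], 'opening': 0.085}
scene [[393.7568784043881, 0.0, 256.76350870949256], [0.0, 393.7568784043881, 189.33644602722998], [0.0, 0.0, 1.0]] [ 0.821 -0.357  0.813] [[0.848, 0.53, 0.004], [0.463, -0.738, -0.49], [-0.257, 0.418, -0.872]]
top [[441.6036928587515, 0.0, 257.33090151377536], [0.0, 441.6036928587515, 195.11603164567939], [0.0, 0.0, 1.0]] [ 0.429 -0.024  1.123] [[-0.002, -1.0, -0.017], [-0.989, 0.004, -0.151], [0.151, 0.017, -0.988]]
```

View pics/scene0.png

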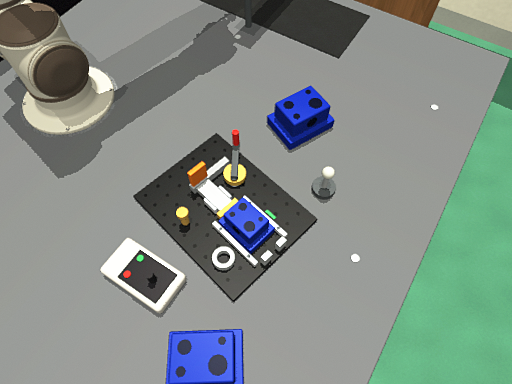

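View pics/top0.png

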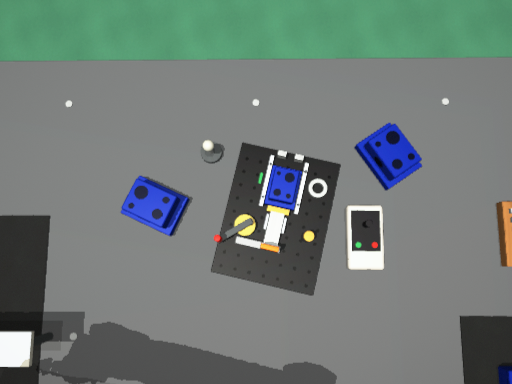

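The scene view shows the plate at about (225,215), the red post at (236,137) and the orange tab at (198,173). In the top view the post is at (218,238), the tab at (270,247), the plate spans (212..340, 143..294), and the smallest casting sits between the rails. Next I'll measure these.

```bash
cat > h.py <<'E'
import cv2,numpy as np,pickle
def ray(c,uv):
    d=c["R"].T@np.linalg.inv(c["K"])@np.array([uv[0],uv[1],1.]);return -c["R"].T@c["t"],d
def onz(c,uv,z):
    o,d=ray(c,uv);return o+d*(z-o[2])/d[2]
def tri(c1,u1,c2,u2):
    A=[];b=[]
    P=[]
    for c,u in((c1,u1),(c2,u2)):
        o,d=ray(c,u);d=d/np.linalg.norm(d);M=np.eye(3)-np.outer(d,d);A.append(M);b.append(M@o)
    x=np.linalg.solve(sum(A),sum(b));e=[np.linalg.norm(M@x-v) for M,v in zip(A,b)];return x,max(e)
def cloud(c):
    z=c["range_z"];v,u=np.mgrid[:z.shape[0],:z.shape[1]]
    p=np.stack([u,v,np.ones_like(u)],-1)@np.linalg.inv(c["K"]).T*z[...,None]
    return (p-c["t"])@c["R"]
def hsv(c):return cv2.cvtColor(c["frame"],cv2.COLOR_RGB2HSV)
def blobs(m,mn=5):
    n,l,s,ce=cv2.connectedComponentsWithStats(m.astype(np.uint8));return [(s[i].tolist(),ce[i].round(1).tolist(),l==i) for i in range(1,n) if s[i,4]>=mn]
def masks(c):
    H=hsv(c).astype(int);h,s,v=H[...,0],H[...,1],H[...,2]
    return dict(red=((h<5)|(h>174))&(s>170)&(v>90),orange=(h>=6)&(h<19)&(s>180)&(v>120),green=(h>50)&(h<80)&(s>150)&(v>90),black=(v<45),yellow=(h>=19)&(h<32)&(s>150)&(v>100),blue=(h>110)&(h<130)&(s>150))
E
python3 - <<'E'
from h import *
d=pickle.load(open("d0.pkl","rb"))
for n,c in d.items():
    m=masks(c);P=cloud(c)
    for k in("red","orange","green","yellow","blue"):
        for s,ce,b in blobs(m[k]):
            q=P[b&(c["range_z"]>0)]
            if s[4]<4000:print(n,k,s,ce,q.mean(0).round(3) if len(q) else None,q[:,2].max().round(3) if len(q) else None)
    # plate by height & dark
    b=max(blobs(cv2.morphologyEx((m["black"]&(np.abs(P[...,2]-.012)<.008)&(P[...,0]>.25)&(P[...,0]<.7)&(abs(P[...,1])<.25)).astype(np.uint8),cv2.MORPH_OPEN,np.ones((3,3)))),key=lambda t:t[0][4])
    cn,_=cv2.findContours(b[2].astype(np.uint8),cv2.RETR_EXTERNAL,cv2.CHAIN_APPROX_NONE)
    cn=max(cn,key=len); W=np.array([onz(c,p[0],.012)[:2] for p in cn],np.float32)
    r=cv2.minAreaRect(W*1000);print(n,"plate",b[0],r)
    print(cv2.boxPoints(r).round(0).tolist())
E
```

```text
scene red [232, 130, 7, 16, 93] [235.4, 137.2] [0.49  0.086 0.079] 0.097
scene red [123, 270, 8, 8, 46] [126.7, 273.8] [ 0.473 -0.29   0.035] 0.039
scene orange [187, 161, 20, 25, 224] [197.6, 175.0] [ 0.469 -0.037  0.062] 0.086
scene green [265, 210, 11, 9, 16] [269.2, 214.1] [ 0.643 -0.013  0.012] 0.015
scene green [137, 255, 7, 7, 38] [139.9, 258.1] [ 0.474 -0.25   0.036] 0.039
scene yellow [188, 162, 17, 13, 71] [195.6, 168.1] [ 0.465 -0.034  0.086] 0.088
scene yellow [224, 174, 22, 11, 81] [235.0, 181.1] [0.535 0.011 0.028] 0.038
scene yellow [180, 212, 9, 13, 63] [184.4, 219.7] [ 0.5   -0.133  0.038] 0.063
scene yellow [217, 214, 6, 5, 9] [219.2, 216.1] [ 0.555 -0.082  0.028] 0.033
scene blue [267, 86, 67, 64, 2402] [300.0, 118.0] [0.581 0.233 0.055] 0.085
scene blue [218, 197, 57, 57, 1505] [246.8, 225.6] [ 0.626 -0.079  0.055] 0.073
scene blue [166, 329, 78, 55, 3418] [205.4, 356.7] [ 0.704 -0.332  0.07 ] 0.085
scene plate [179, 225, 11, 8, 72] ((501.12762451171875, -143.03851318359375), (22.97405433654785, 16.80093002319336), 32.085750579833984)
[[487.0, -142.0], [496.0, -15
[... 442 characters left out ...]
] [308.1, 231.9] [ 0.503 -0.129  0.043] 0.064
top yellow [304, 238, 6, 4, 6] [306.5, 240.0] [ 0.482 -0.123  0.062] 0.065
top yellow [261, 244, 17, 7, 62] [269.0, 247.2] [ 0.464 -0.033  0.086] 0.09
top blue [355, 123, 67, 67, 2420] [388.6, 155.0] [ 0.689 -0.328  0.062] 0.087
top blue [264, 165, 38, 45, 1107] [282.5, 187.4] [ 0.61  -0.067  0.057] 0.077
top blue [121, 176, 68, 60, 2112] [155.0, 205.8] [0.565 0.242 0.064] 0.086
top blue [498, 366, 14, 18, 240] [504.8, 374.4] [ 0.17  -0.582  0.031] 0.057
top plate [281, 244, 4, 5, 18] ((469.654052734375, -67.72533416748047), (7.495816707611084, 9.993086814880371), 89.45008850097656)
[[465.0, -71.0], [475.0, -72.0], [475.0, -64.0], [465.0, -64.0]]
```

Run:
```python
from h import *
d=pickle.load(open("d0.pkl","rb"))
for n,c in d.items():
    P=cloud(c);H=hsv(c);v=H[...,2]
    pt=(250,270) if n=="top" else(160,200)
    print(n,v[pt[1]-3:pt[1]+4:3,pt[0]-3:pt[0]+4:3].tolist(), v[300,230],v[280,200])
    m=((v<52)&(P[...,0]>.3)&(P[...,0]<.75)&(P[...,1]>-.2)&(P[...,1]<.14)&(P[...,2]<.02)).astype(np.uint8)
    m=cv2.morphologyEx(m,cv2.MORPH_CLOSE,np.ones((5,5)))
    b=max(blobs(m),key=lambda t:t[0][4]);print(b[0])
    cn,_=cv2.findContours(b[2].astype(np.uint8),cv2.RETR_EXTERNAL,cv2.CHAIN_APPROX_NONE)
    cn=max(cn,key=len); W=np.array([onz(c,p[0],.012)[:2] for p in cn],np.float32)
    r=cv2.minAreaRect(W*1000);print(n,"plate",r)
    print(cv2.boxPoints(r).round(0).tolist())
    g=P[(m>0)&(abs(P[...,2]-.012)<.01)];print(np.median(g[:,2]))
    im=c["frame"][:,:,::-1].copy();cv2.drawContours(im,[cn],-1,(0,255,255),1);
    x0,y0=(190,120) if n=="top" else(120,110)
    cv2.imwrite(f"pics/{n}z.png",cv2.resize(im[y0:y0+200,x0:x0+210],None,fx=3,fy=3,interpolation=2)[:600])
```

```text
scene [[58, 57, 59], [57, 58, 59], [58, 58, 59]] 135 158
[134, 134, 98, 141, 910]
scene plate ((507.15435791015625, -44.66130065917969), (259.0827941894531, 259.9903869628906), 76.84024810791016)
[[351.0, -141.0], [604.0, -200.0], [663.0, 52.0], [410.0, 111.0]]
0.011615591141757094
top [[79, 78, 78], [78, 74, 78], [68, 70, 78]] 134 136
[240, 143, 94, 56, 1404]
top plate ((684.3433227539062, -89.23725891113281), (267.59271240234375, 86.34536743164062), 65.2442626953125)
[[589.0, -193.0], [668.0, -229.0], [780.0, 14.0], [701.0, 50.0]]
0.01212863713166186
```

View pics/topz.png

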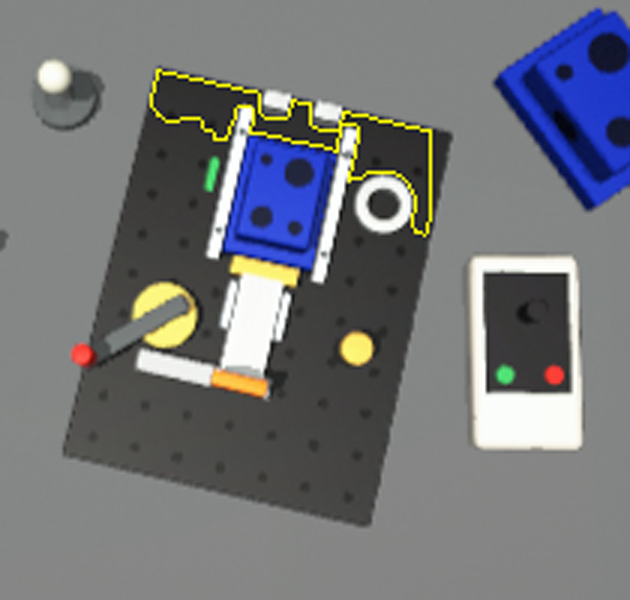

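View pics/scenez.png

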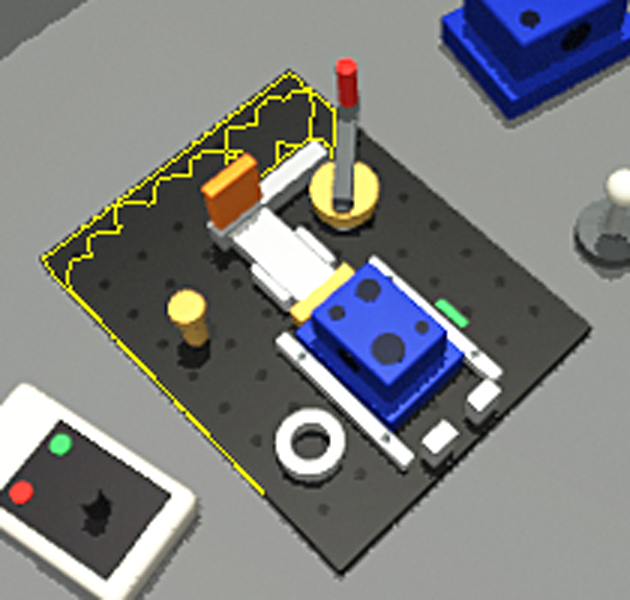

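Both views give the geometry clearly. The lever points to the back left. The plate is darker than V≈90 and the table is about 135, so I'll fix the threshold.

```bash
cat >> h.py <<'E'
def plate(c):
    P=cloud(c);v=hsv(c)[...,2]
    x,y,z=P[...,0],P[...,1],P[...,2]
    near=(x>.28)&(x<.76)&(y>-.24)&(y<.14)&(z<.12)
    m=(near&(v<105)).astype(np.uint8)
    b=max(blobs(m),key=lambda t:t[0][4])[2].astype(np.uint8)
    cn,_=cv2.findContours(b,cv2.RETR_EXTERNAL,cv2.CHAIN_APPROX_NONE);cn=max(cn,key=len)
    hull=cv2.convexHull(cn)
    W=np.array([onz(c,p[0],.012)[:2] for p in hull],np.float32)
    return cv2.minAreaRect(W*1000),hull
E
python3 - <<'E'
from h import *
d=pickle.load(open("d0.pkl","rb"))
for n,c in d.items():
    r,h=plate(c);print(n,r,cv2.boxPoints(r).round(0).tolist())
a,b=d["scene"],d["top"];ma,mb=masks(a),masks(b)
sel=lambda m,k,i:max([t for t in blobs(m[k],3) if t[0][4]<400],key=lambda t:t[0][4])
# green line
print("green",tri(a,(269.2,214.1),b,(260.4,177.6)))
# post top, scene: top of red blob
print("post(z95) scene",onz(a,(235.4,131.5),.095),"top",onz(b,(217.4,237.9),.095))
print("post tri",tri(a,(235.4,131.5),b,(217.4,237.9)))
for c,m in((a,ma),(b,mb)):
    o=(m["orange"]|m["yellow"]).astype(np.uint8);P=cloud(c)
    o&=((abs(P[...,0]-.465)<.05)&(abs(P[...,1]+.035)<.05)&(P[...,2]>.08)).astype(np.uint8)
    pts=np.argwhere(o)[:,::-1];W=np.array([onz(c,p,.086)[:2]*1000 for p in pts],np.float32)
    r=cv2.minAreaRect(W);print("tab top",len(pts),r,W.mean(0))
E
```

```text
scene ((547.7864379882812, -46.19068908691406), (278.522216796875, 343.3269958496094), 76.70218658447266) [[349.0, -142.0], [683.0, -221.0], [747.0, 50.0], [413.0, 129.0]]
top ((543.1552124023438, -52.86985778808594), (261.4406433105469, 340.43621826171875), 76.71586608886719) [[347.0, -141.0], [679.0, -219.0], [739.0, 35.0], [408.0, 113.0]]
green (array([ 0.64329333, -0.01319357,  0.01372271]), np.float64(0.00033690700576917426))
post(z95) scene [0.48805491 0.08939103 0.095     ] top [0.48566939 0.08658588 0.095     ]
post tri (array([0.48694787, 0.08787842, 0.09515511]), np.float64(0.0018238405779523819))
tab top 112 ((467.2198486328125, -34.94656753540039), (43.46548080444336, 14.844173431396484), 76.57088470458984) [466.78903  -35.806316]
tab top 88 ((463.417236328125, -33.824440002441406), (41.23988723754883, 11.26148509979248), 75.93151092529297) [463.67957  -33.436268]
```

```bash
cat >> h.py <<'E'
from workcell import get_obs
from scipy.spatial.transform import Rotation as Ro
YAW=-13.28;O=np.array([.5335,-.0505])
cy,sy=np.cos(np.radians(YAW)),np.sin(np.radians(YAW));FR=np.array([[cy,-sy],[sy,cy]])
def f2w(x,y):return O+FR@np.array([x,y])/1000
def w2f(p):return (FR.T@(np.array(p[:2])-O))*1000
def post(a,r=85.):return f2w(-20+r*np.cos(a),62+r*np.sin(a))
def plan(targets):
    o=get_obs();R=Ro.from_euler('xyz',o["tcp_rot"],degrees=True)
    print("t",o["time"],"pos",np.round(o["ee_pos"],4),"rot",np.round(o["tcp_rot"],1),"q",np.round(o["q"],1),"F",np.round(o["wrist_force"],1),"op",round(o["opening"],4))
    for p,yaw in targets:
        s=R.inv().apply(np.array(p)-o["ee_pos"])/.025
        dy=(o["tcp_rot"][2]-yaw+180)%360-180
        print(np.round(s,2).tolist(),round(dy/6,2), "raw dist",np.round(np.linalg.norm(s)*25,1))
E
python3 - <<'E'
from h import *
print(w2f([.4865,.0875]),np.degrees(np.arctan2(*(w2f([.4865,.0875])-[-20,62])[::-1])))
p=post(np.radians(133));print(p,post(0),w2f([.4634,-.0338]))
plan([([*p,.18],29.7),([*p,.18],-150.3)])
E
```

```text
[-77.44316117 123.51338708] 133.0403279528463
[0.48613708 0.08825524] [ 0.61100386 -0.00508909] [-72.06162136   0.15075486]
t 0.1 pos [0.122  0.5361 0.2417] rot [1.80e+02 1.00e-01 7.72e+01] q [77.2  5.  10.  95.1 -0.  90. ] F [-0.   0.7 -0.2] op 0.0857
[-14.23, 18.18, 2.48] 7.91 raw dist 580.5
[-14.23, 18.18, 2.48] -22.09 raw dist 580.5
```

Request:
arm_command:
  increments:
    - [[-1.4, 1.8, 0], -1]
    - [[-2.8, 3.6, 0], -2]
    - [[-4.2, 5.4, 0.2], -3]
    - [[-5.6, 7.2, 0.4], -4]
    - [[-7.0, 9.0, 0.6], -5]
  claw: 0.4

```text
time: 0.6
ee_pos: [0.2807, 0.3414, 0.2296]
tcp_rot: [-180.0, 0.1, 107.5]
wrist_force: [0.9, -0.1, 0.3]
opening: 0.0257
```

Run:
```python
from h import *
p=post(np.radians(133))
plan([([*p,.18],29.7),([*p,.18],-150.3)])
```

```text
t 0.6 pos [0.2807 0.3414 0.2296] rot [-1.800e+02  1.000e-01  1.075e+02] q [50.6 -9.9 -5.7 94.3 -0.  33.1] F [ 0.9 -0.1  0.3] op 0.0257
[-12.12, 4.8, 1.99] 12.96 raw dist 329.8
[-12.12, 4.8, 1.99] -17.04 raw dist 329.8
```

Request:
arm_command:
  increments:
    - [[-1.5, 0.6, 0], -1.4]
    - [[-3.0, 1.2, 0], -2.8]
    - [[-4.5, 1.8, 0], -4.2]
    - [[-6.0, 2.4, 0], -5.6]
    - [[-7.5, 3.0, 0], -7]
  claw: 0.3

```text
time: 1.1
ee_pos: [0.4054, 0.1887, 0.2296]
tcp_rot: [-179.9, 0.0, 144.9]
wrist_force: [1.5, -0.2, 0.3]
opening: 0.0299
```

Run:
```python
from h import *
p=post(np.radians(133))
plan([([*p,.18],-150.3)])
```

```text
t 1.1 pos [0.4054 0.1887 0.2296] rot [-179.9    0.   144.9] q [ 25.   -9.2  -5.1  94.2  -0.1 -29.9] F [ 1.5 -0.2  0.3] op 0.0299
[-4.95, -1.43, 1.99] -10.8 raw dist 138.1
```

Request:
arm_command:
  increments:
    - [[-1.2, -0.4, 0.2], -1.4]
    - [[-2.5, -0.8, 0.5], -2.8]
    - [[-3.8, -1.1, 0.8], -4.2]
    - [[-4.9, -1.4, 1.0], -5.6]
    - [[-4.9, -1.4, 1.2], -7]

```text
time: 1.6
ee_pos: [0.4867, 0.0872, 0.1985]
tcp_rot: [-179.9, -0.1, -172.9]
wrist_force: [-1.1, 1.3, 0.1]
opening: 0.0299
```

Request:
arm_command:
  increments:
    - [[0, 0, 0], -1.3]
    - [[0, 0, 0], -2.6]
    - [[0, 0, 0.2], -3.6]
    - [[0, 0, 0.2], -3.6]

```text
time: 2.0
ee_pos: [0.4864, 0.0871, 0.1927]
tcp_rot: [-180.0, -0.2, -151.3]
wrist_force: [-0.0, 0.3, -0.4]
opening: 0.03
```

Run:
```python
from h import *
p=post(np.radians(133))
plan([([*p,.18],-150.3),([*p,.082],-150.3)])
from workcell import camera
for n in("scene","top"):
    c=camera(n);f=c["frame"][:,:,::-1];x0,y0=(190,120) if n=="top" else(140,60)
    cv2.imwrite(f"pics/{n}1.png",cv2.resize(f[y0:y0+180,x0:x0+180],None,fx=3,fy=3,interpolation=2))
```

```text
t 2.0 pos [0.4864 0.0871 0.1927] rot [-180.    -0.2 -151.3] q [ 1.020e+01 -3.200e+00 -3.700e+00  8.970e+01 -1.000e-01 -1.085e+02] F [-0.   0.3 -0.4] op 0.03
[-0.01, 0.04, 0.51] -0.16 raw dist 12.7
[-0.03, 0.05, 4.43] -0.16 raw dist 110.7
```

View pics/scene1.png

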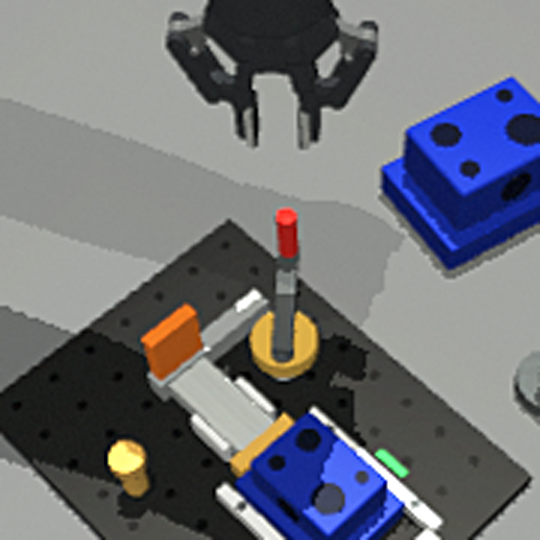

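The jaws are open about 30 mm and stand right over the red post, at (287,232) in the zoomed view. I'll go down in two steps.

Request:
arm_command:
  increments:
    - [[0, 0.04, 0.8], 0]
    - [[0, 0.04, 1.6], 0]
    - [[-0.02, 0.05, 2.4], 0]
    - [[-0.02, 0.05, 2.9], -0.1]
    - [[-0.02, 0.05, 3.2], -0.1]

```text
time: 2.6
ee_pos: [0.4859, 0.0884, 0.1124]
tcp_rot: [-180.0, -0.2, -151.0]
wrist_force: [-0.3, 0.4, 0.4]
opening: 0.0296
```

Request:
arm_command:
  increments:
    - [[0, 0, 0.5], 0]
    - [[0, 0, 1.0], 0]
    - [[0, 0, 1.15], 0]

```text
time: 2.9
ee_pos: [0.4853, 0.0882, 0.0822]
tcp_rot: [-180.0, -0.3, -151.0]
wrist_force: [-0.4, -0.2, 0.2]
opening: 0.03
```

Run:
```python
from h import *
for a0 in (133,128,118,108,98):
    p=post(np.radians(a0));print(a0);plan([([*p,.082],a0-13.3+90-360)])
from workcell import camera
for n in("scene","top"):
    c=camera(n);f=c["frame"][:,:,::-1];x0,y0=(190,120) if n=="top" else(140,60)
    cv2.imwrite(f"pics/{n}2.png",cv2.resize(f[y0:y0+180,x0:x0+180],None,fx=3,fy=3,interpolation=2))
```

```text
133
t 2.9 pos [0.4853 0.0882 0.0822] rot [-180.    -0.3 -151. ] q [ 1.040e+01 -2.600e+00 -1.530e+01  7.750e+01 -1.000e-01 -1.087e+02] F [-0.4 -0.2  0.2] op 0.03
[-0.03, -0.01, 0.01] -0.11 raw dist 0.9
128
t 2.9 pos [0.4853 0.0882 0.0822] rot [-180.    -0.3 -151. ] q [ 1.040e+01 -2.600e+00 -1.530e+01  7.750e+01 -1.000e-01 -1.087e+02] F [-0.4 -0.2  0.2] op 0.03
[-0.33, -0.02, 0.01] 0.72 raw dist 8.2
118
t 2.9 pos [0.4853 0.0882 0.0822] rot [-180.    -0.3 -151. ] q [ 1.040e+01 -2.600e+00 -1.530e+01  7.750e+01 -1.000e-01 -1.087e+02] F [-0.4 -0.2  0.2] op 0.03
[-0.91, -0.12, 0.0] 2.39 raw dist 23.0
108
t 2.9 pos [0.4853 0.0882 0.0822] rot [-180.    -0.3 -151. ] q [ 1.040e+01 -2.600e+00 -1.530e+01  7.750e+01 -1.000e-01 -1.087e+02] F [-0.4 -0.2  0.2] op 0.03
[-1.47, -0.31, 0.0] 4.05 raw dist 37.6
98
t 2.9 pos [0.4853 0.0882 0.0822] rot [-180.    -0.3 -151. ] q [ 1.040e+01 -2.600e+00 -1.530e+01  7.750e+01 -1.000e-01 -1.087e+02] F [-0.4 -0.2  0.2] op 0.03
[-1.99, -0.6, -0.0] 5.72 raw dist 52.0
```

View pics/scene2.png

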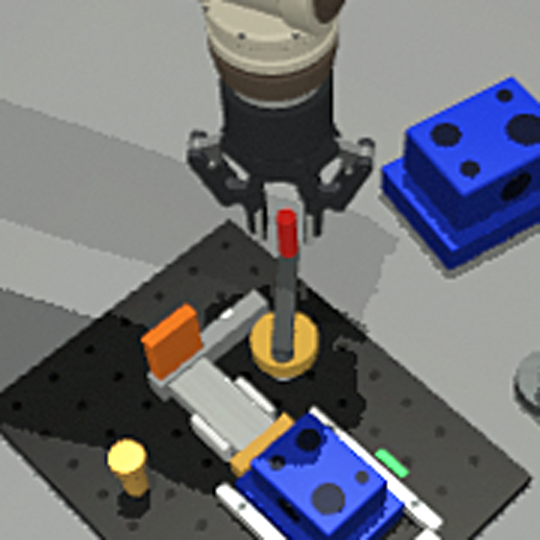

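The post stands between the two fingers, tips about 25 mm below its top. Now I'll swing it round in 7° rows.

Request:
arm_command:
  increments:
    - [[-0.4, -0.03, 0], 1.1]
    - [[-0.8, -0.1, 0], 2.2]
    - [[-1.2, -0.22, 0], 3.4]
    - [[-1.57, -0.39, 0], 4.5]
    - [[-1.93, -0.6, 0], 5.7]

```text
time: 3.5
ee_pos: [0.5349, 0.0992, 0.0836]
tcp_rot: [-179.9, -0.3, 174.6]
wrist_force: [-4.3, 0.6, 2.1]
opening: 0.0296
```

Run:
```python
from h import *
for a0 in (91,84,77,70,63):
    p=post(np.radians(a0));plan([([*p,.082],a0-13.3+90-360)])
```

```text
t 3.5 pos [0.5349 0.0992 0.0836] rot [-179.9   -0.3  174.6] q [ 10.5   4.3  -8.2  77.8  -0.  -74.1] F [-4.3  0.6  2.1] op 0.0296
[-0.46, -0.03, 0.06] 1.15 raw dist 11.7
t 3.5 pos [0.5349 0.0992 0.0836] rot [-179.9   -0.3  174.6] q [ 10.5   4.3  -8.2  77.8  -0.  -74.1] F [-4.3  0.6  2.1] op 0.0296
[-0.87, -0.1, 0.06] 2.31 raw dist 22.0
t 3.5 pos [0.5349 0.0992 0.0836] rot [-179.9   -0.3  174.6] q [ 10.5   4.3  -8.2  77.8  -0.  -74.1] F [-4.3  0.6  2.1] op 0.0296
[-1.27, -0.22, 0.06] 3.48 raw dist 32.2
t 3.5 pos [0.5349 0.0992 0.0836] rot [-179.9   -0.3  174.6] q [ 10.5   4.3  -8.2  77.8  -0.  -74.1] F [-4.3  0.6  2.1] op 0.0296
[-1.65, -0.4, 0.06] 4.65 raw dist 42.3
t 3.5 pos [0.5349 0.0992 0.0836] rot [-179.9   -0.3  174.6] q [ 10.5   4.3  -8.2  77.8  -0.  -74.1] F [-4.3  0.6  2.1] op 0.0296
[-2.0, -0.61, 0.06] 5.81 raw dist 52.3
```

The force is about 4 N, as expected for the lever friction. I'll continue.

Request:
arm_command:
  increments:
    - [[-0.44, -0.03, 0.03], 1.15]
    - [[-0.87, -0.1, 0.05], 2.3]
    - [[-1.27, -0.22, 0.06], 3.5]
    - [[-1.65, -0.4, 0.06], 4.65]
    - [[-2.0, -0.61, 0.06], 5.8]

```text
time: 4.0
ee_pos: [0.5836, 0.0799, 0.0828]
tcp_rot: [-179.9, -0.2, 139.5]
wrist_force: [-2.6, 1.8, 2.8]
opening: 0.0299
```

Run:
```python
from h import *
plan([([*post(np.radians(a0)),.082],a0-13.3+90-360) for a0 in (57,50,43,36,29)])
```

```text
t 4.0 pos [0.5836 0.0799 0.0828] rot [-179.9   -0.2  139.5] q [  7.8  10.4  -1.6  78.3   0.1 -41.8] F [-2.6  1.8  2.8] op 0.0299
[-0.36, -0.05, 0.03] 0.97 raw dist 9.1
[-0.77, -0.11, 0.03] 2.14 raw dist 19.4
[-1.17, -0.23, 0.03] 3.3 raw dist 29.7
[-1.55, -0.39, 0.03] 4.47 raw dist 39.9
[-1.91, -0.6, 0.03] 5.64 raw dist 50.0
```

Request:
arm_command:
  increments:
    - [[-0.36, -0.04, 0.03], 1.0]
    - [[-0.77, -0.11, 0.03], 2.1]
    - [[-1.17, -0.23, 0.03], 3.3]
    - [[-1.55, -0.39, 0.03], 4.5]
    - [[-1.91, -0.6, 0.03], 5.6]

```text
time: 4.5
ee_pos: [0.611, 0.0381, 0.0828]
tcp_rot: [-179.9, -0.2, 105.7]
wrist_force: [-0.5, 5.0, 1.0]
opening: 0.0298
```

Run:
```python
from h import *
plan([([*post(np.radians(a0)),.082],a0-13.3+90-360) for a0 in (23,17,11,5,0,-3)])
from workcell import camera
for n in("scene","top"):
    c=camera(n);f=c["frame"][:,:,::-1];x0,y0=(190,120) if n=="top" else(140,90)
    cv2.imwrite(f"pics/{n}3.png",cv2.resize(f[y0:y0+180,x0:x0+180],None,fx=3,fy=3,interpolation=2))
```

```text
t 4.5 pos [0.611  0.0381 0.0828] rot [-179.9   -0.2  105.7] q [  3.5  13.4   2.   78.7   0.1 -12.2] F [-0.5  5.   1. ] op 0.0298
[-0.37, -0.06, 0.03] 0.99 raw dist 9.4
[-0.72, -0.11, 0.03] 1.99 raw dist 18.3
[-1.07, -0.21, 0.03] 2.99 raw dist 27.2
[-1.4, -0.33, 0.03] 3.99 raw dist 36.0
[-1.66, -0.47, 0.03] 4.83 raw dist 43.2
[-1.82, -0.56, 0.03] 5.33 raw dist 47.5
```

View pics/scene3.png

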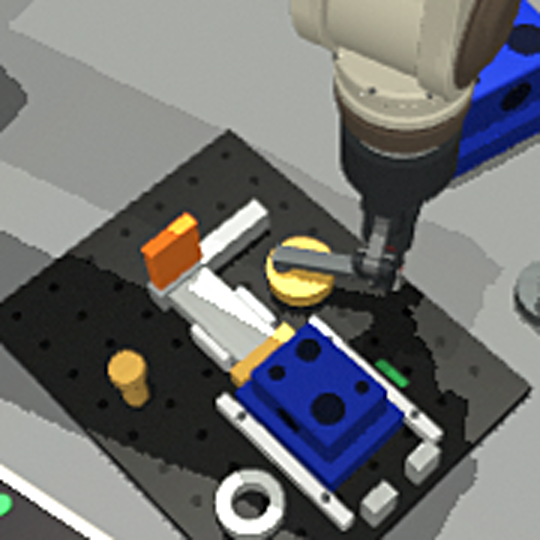

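The lever follows as planned. The post trails the jaw centre by the 7 mm play, so I'll aim the jaw centre about 4.5° past zero.

Request:
arm_command:
  increments:
    - [[-0.37, -0.05, 0.03], 1.0]
    - [[-0.72, -0.11, 0.03], 2.0]
    - [[-1.07, -0.2, 0.03], 3.0]
    - [[-1.4, -0.33, 0.03], 4.0]
    - [[-1.7, -0.48, 0.03], 4.9]

```text
time: 5.1
ee_pos: [0.6115, -0.0065, 0.0825]
tcp_rot: [-179.9, -0.1, 76.4]
wrist_force: [0.4, 4.1, 0.6]
opening: 0.0298
```

Run:
```python
from h import *
plan([([*post(np.radians(a0)),.082],-13.3+90) for a0 in (0,-3,-4.5)])
o=get_obs();print(w2f(o["ee_pos"]))
```

```text
t 5.1 pos [ 0.6115 -0.0065  0.0825] rot [-1.799e+02 -1.000e-01  7.640e+01] q [-0.7 13.3  1.8 78.6  0.1 13. ] F [0.4 4.1 0.6] op 0.0298
[0.05, -0.03, 0.02] -0.05 raw dist 1.6
[-0.13, -0.04, 0.02] -0.05 raw dist 3.4
[-0.22, -0.04, 0.02] -0.05 raw dist 5.5
[65.7907996  60.74538986]
```

The inner finger would come close above the casting's top (70 mm), so I'll raise 8 mm before the last few millimetres.

Request:
arm_command:
  increments:
    - [[0, 0, -0.3], 0]
    - [[0, -0.03, -0.3], 0]
    - [[-0.12, -0.03, -0.3], 0]
    - [[-0.24, -0.03, -0.3], 0]
    - [[-0.26, -0.03, -0.3], 0]

```text
time: 5.6
ee_pos: [0.6097, -0.0125, 0.0905]
tcp_rot: [-180.0, -0.1, 76.5]
wrist_force: [1.8, 3.7, 2.6]
opening: 0.03
```

Request:
arm_command:
  increments:
    - [[0.26, 0, -0.1], 0]
    - [[0.28, 0, -0.8], 0]
    - [[0.28, 0, -1.8], 0]
    - [[0.28, 0, -2.8], 0]
    - [[0.28, 0, -3.6], 0]

```text
time: 6.1
ee_pos: [0.6111, -0.0058, 0.1816]
tcp_rot: [-179.9, -0.1, 76.5]
wrist_force: [0.6, -0.4, 0.4]
opening: 0.0297
```

Run:
```python
from h import *
plan([([*f2w(-125,0),.18],76.7)])
```

```text
t 6.1 pos [ 0.6111 -0.0058  0.1816] rot [-1.799e+02 -1.000e-01  7.650e+01] q [-0.6 12.7 12.  89.4  0.1 12.9] F [ 0.6 -0.4  0.4] op 0.0297
[-2.48, -7.6, 0.07] -0.03 raw dist 199.9
```

Request:
arm_command:
  increments:
    - [[-0.5, -1.5, 0], 0]
    - [[-1.0, -3.0, 0], 0]
    - [[-1.5, -4.6, 0], 0]
    - [[-2.0, -6.2, 0], 0]
    - [[-2.48, -7.6, 0], 0]
  claw: 1

```text
time: 6.6
ee_pos: [0.4096, -0.0217, 0.1813]
tcp_rot: [-179.9, -0.0, 76.5]
wrist_force: [-0.9, -0.4, 0.4]
opening: 0.0001
```

```bash
cat > look.py <<'E'
from h import *
from workcell import camera
import sys
k=sys.argv[1]
d={n:camera(n) for n in("scene","top")};pickle.dump(d,open(f"d{k}.pkl","wb"))
U={}
for n,c in d.items():
    f=c["frame"][:,:,::-1];x0,y0=(190,120) if n=="top" else(140,90)
    cv2.imwrite(f"pics/{n}{k}.png",cv2.resize(f[y0:y0+180,x0:x0+180],None,fx=3,fy=3,interpolation=2))
    P=cloud(c)
    for s,ce,b in blobs(masks(c)["red"]):
        q=P[b&(c["range_z"]>0)]
        if len(q) and q[:,2].max()>.06:
            vs=np.argwhere(b);t=ce if n=="top" else [vs[vs[:,0]<=vs[:,0].min()+3][:,1].mean(),vs[:,0].min()+1.5]
            U[n]=t;w=onz(c,t,.095);g=w2f(w);print(n,"post",s,w.round(4),g.round(1),"angle rad",np.arctan2(g[1]-62,g[0]+20).round(3),"r",np.hypot(g[1]-62,g[0]+20).round(1))
if len(U)==2:
    X,e=tri(d["scene"],U["scene"],d["top"],U["top"]);g=w2f(X);print("tri",X.round(4),e.round(4),g.round(1),np.arctan2(g[1]-62,g[0]+20).round(3))
E
python3 look.py 4
python3 - <<'E'
from h import *
plan([([*f2w(-118,0),.06],76.7)])
E
```

```text
scene post [257, 184, 7, 16, 94] [ 0.6103 -0.0016  0.095 ] [63.6 65.3] angle rad 0.039 r 83.6
top post [254, 181, 7, 9, 46] [ 0.6091 -0.0052  0.095 ] [63.2 61.5] angle rad -0.006 r 83.2
tri [ 0.6099 -0.004   0.0974] 0.0017 [63.7 62.8] 0.009
t 6.7 pos [ 0.4084 -0.0219  0.1822] rot [-179.9   -0.    76.5] q [ -3.1 -15.1 -15.2  89.9   0.   10.4] F [ 1.1 -0.5  1.2] op -0.0001
[0.04, 0.42, 4.89] -0.04 raw dist 122.6
```

View pics/scene4.png

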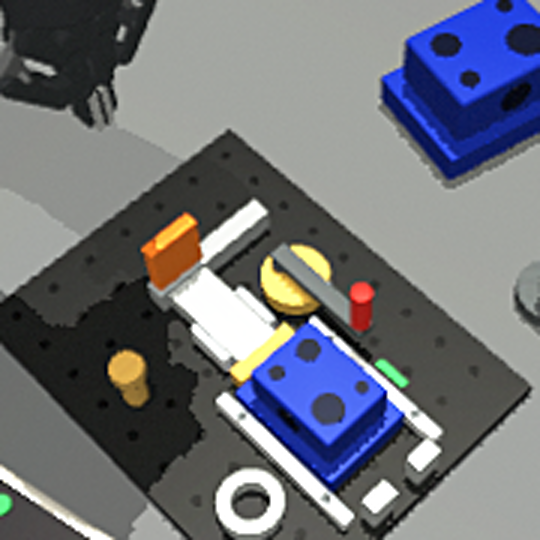

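View pics/top4.png

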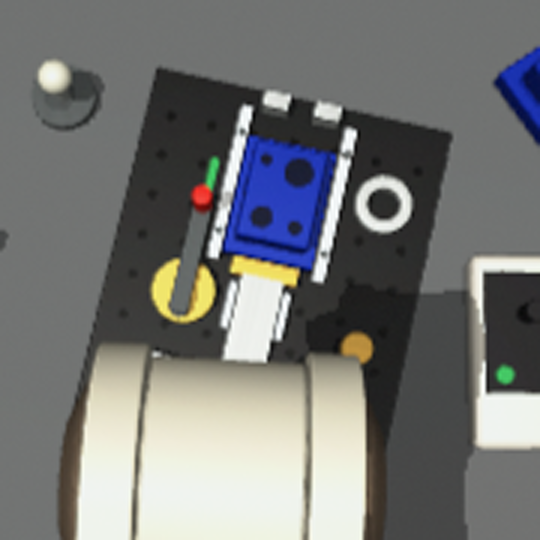

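The lever lies along the green line, with the post at top-view zoom (202,197) and the angle about 0.01 rad. The casting has not moved. Next I'll go down behind the tab and push.

Request:
arm_command:
  increments:
    - [[0.04, 0.2, 1.0], 0]
    - [[0.04, 0.3, 2.0], 0]
    - [[0.04, 0.3, 3.0], 0]
    - [[0.04, 0.3, 4.0], 0]
    - [[0.04, 0.3, 4.9], 0]

```text
time: 7.2
ee_pos: [0.4155, -0.0226, 0.0582]
tcp_rot: [-179.8, 0.0, 76.5]
wrist_force: [0.4, -1.0, -0.2]
opening: -0.0001
```

Request:
arm_command:
  increments:
    - [[0, 0.3, 0], 0]
    - [[0, 0.6, 0], 0]
    - [[0, 0.9, 0], 0]

```text
time: 7.5
ee_pos: [0.4389, -0.028, 0.0594]
tcp_rot: [-179.9, 0.0, 76.5]
wrist_force: [0.4, 0.6, 0.4]
opening: -0.0002
```

Run:
```python
from h import *
plan([([*f2w(-60.5,0),.06],76.7)])
o=get_obs();print(w2f(o["ee_pos"]))
```

```text
t 7.5 pos [ 0.4389 -0.028   0.0594] rot [-179.9    0.    76.5] q [ -3.6  -9.7 -24.3  75.4  -0.    9.8] F [0.4 0.6 0.4] op -0.0002
[-0.0, 1.47, -0.03] -0.03 raw dist 36.7
[-97.18347107   0.13952022]
```

Request:
arm_command:
  increments:
    - [[0, 0.2, 0], 0]
    - [[0, 0.4, 0], 0]
    - [[0, 0.6, 0], 0]
    - [[0, 0.8, 0], 0]
    - [[0, 1.0, 0], 0]

```text
time: 8.0
ee_pos: [0.4626, -0.0335, 0.06]
tcp_rot: [-179.8, -0.0, 76.5]
wrist_force: [-9.3, 3.5, 8.9]
opening: 0.0001
```

```bash
python3 look.py 5
python3 - <<'E'
from h import *
plan([([*f2w(-60.5,0),.06],76.7)])
o=get_obs();print(w2f(o["ee_pos"]))
E
```

```text
scene post [257, 184, 7, 16, 95] [ 0.6103 -0.0016  0.095 ] [63.6 65.3] angle rad 0.039 r 83.6
top post [254, 181, 7, 9, 47] [ 0.6089 -0.0052  0.095 ] [63.  61.4] angle rad -0.007 r 83.0
tri [ 0.6098 -0.004   0.0971] 0.0018 [63.6 62.8] 0.01
t 8.1 pos [ 0.4634 -0.0338  0.0598] rot [-179.9    0.    76.5] q [ -4.2  -6.2 -21.2  75.1   0.    9.3] F [-3.   2.2  3.3] op 0.0002
[-0.0, 0.46, -0.01] -0.03 raw dist 11.6
[-72.10245308   0.15592756]
```

View pics/scene5.png

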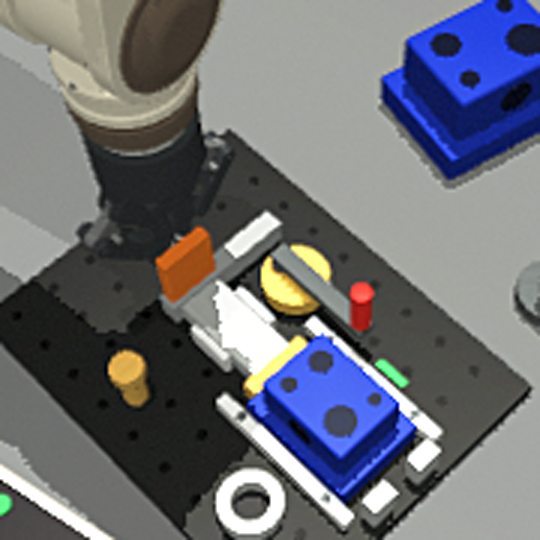

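The slide carries the casting cleanly. I'll go on in small steps until the force rises at the stops.

Request:
arm_command:
  increments:
    - [[0, 0.15, 0], 0]
    - [[0, 0.25, 0], 0]
    - [[0, 0.33, 0], 0]
    - [[0, 0.38, 0], 0]

```text
time: 8.5
ee_pos: [0.4716, -0.0357, 0.0598]
tcp_rot: [-179.7, -0.0, 76.5]
wrist_force: [-8.7, 4.5, 4.1]
opening: 0.0003
```

Run:
```python
from h import *
plan([([*f2w(-60.5,0),.06],76.7)])
o=get_obs();print(w2f(o["ee_pos"]))
```

```text
t 8.5 pos [ 0.4716 -0.0357  0.0598] rot [-179.7   -0.    76.5] q [ -4.4  -4.8 -20.   75.1   0.    9.1] F [-8.7  4.5  4.1] op 0.0003
[-0.01, 0.13, -0.01] -0.03 raw dist 3.1
[-63.62525721   0.19167517]
```

Request:
arm_command:
  increments:
    - [[0, 0.08, 0], 0]
    - [[0, 0.12, 0], 0]
    - [[0, 0.12, 0], 0]

```text
time: 8.8
ee_pos: [0.4736, -0.0362, 0.0599]
tcp_rot: [-179.6, -0.0, 76.5]
wrist_force: [-7.5, 1.8, 3.3]
opening: 0.0
```

Request:
arm_command:
  increments:
    - [[0, 0.06, 0], 0]
    - [[0, 0.1, 0], 0]
    - [[0, 0.1, 0], 0]

```text
time: 9.1
ee_pos: [0.4751, -0.0365, 0.0599]
tcp_rot: [-179.5, -0.0, 76.5]
wrist_force: [-6.4, 3.1, 4.6]
opening: 0.0002
```

Run:
```python
from h import *
plan([([*f2w(-60.5,0),.06],76.7)])
o=get_obs();print(w2f(o["ee_pos"]))
```

```text
t 9.1 pos [ 0.4751 -0.0365  0.0599] rot [-179.5   -0.    76.5] q [ -4.5  -4.1 -19.2  75.4   0.1   9. ] F [-6.4  3.1  4.6] op 0.0002
[-0.01, -0.02, -0.0] -0.03 raw dist 0.5
[-60.01388201   0.183478  ]
```

Request:
arm_command:
  increments:
    - [[0, 0.06, 0], 0]
    - [[0, 0.1, 0], 0]
    - [[0, 0.1, 0], 0]

```text
time: 9.4
ee_pos: [0.4753, -0.0366, 0.0599]
tcp_rot: [-179.1, -0.0, 76.6]
wrist_force: [-16.4, 3.9, 10.6]
opening: 0.0
```

Request:
arm_command:
  increments:
    - [[0, 0.06, 0], 0]
    - [[0, 0.1, 0], 0]
    - [[0, 0.1, 0], 0]

```text
time: 9.7
ee_pos: [0.4752, -0.0366, 0.06]
tcp_rot: [-178.8, -0.0, 76.6]
wrist_force: [-18.0, 5.4, 10.9]
opening: 0.0001
```

```bash
python3 look.py 6
python3 - <<'E'
from h import *
plan([([*f2w(-60.5,0),.06],76.7)])
o=get_obs();print(w2f(o["ee_pos"]))
E
```

```text
scene post [257, 184, 7, 16, 94] [ 0.6103 -0.0016  0.095 ] [63.6 65.3] angle rad 0.039 r 83.6
top post [254, 181, 7, 9, 40] [ 0.6101 -0.0059  0.095 ] [64.3 61. ] angle rad -0.012 r 84.3
tri [ 0.6105 -0.0048  0.0992] 0.0016 [64.5 62.1] 0.001
t 9.8 pos [ 0.4752 -0.0365  0.0599] rot [-178.8   -0.    76.6] q [ -4.5  -3.4 -18.6  76.    0.2   8.9] F [-16.9   4.3  10.7] op -0.0
[-0.01, -0.02, -0.0] -0.02 raw dist 0.6
[-59.99021256   0.22369319]
```

View pics/scene6.png

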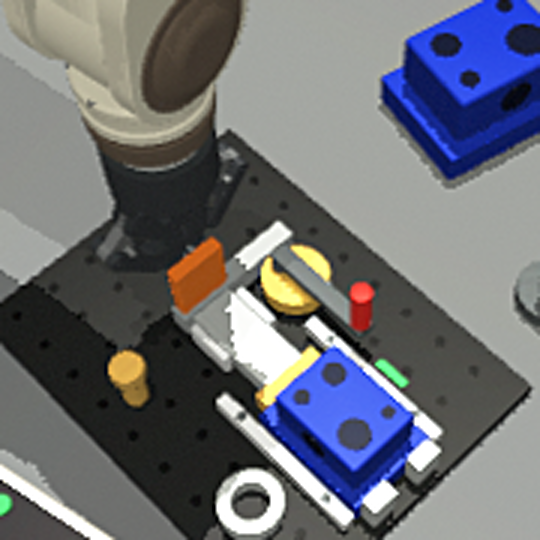

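The arm stopped dead with the force up to about 17 N, and the casting touches both stops at zoom (420,455) and (380,497). I'll back off, rise, and check with a clear view.

Request:
arm_command:
  increments:
    - [[0, -0.4, 0], 0]
    - [[0, -0.8, 0], 0]
    - [[0, -1.2, 0], 0]
    - [[0, -1.6, 0], 0]

```text
time: 10.2
ee_pos: [0.4356, -0.0271, 0.0609]
tcp_rot: [-178.9, -0.0, 76.6]
wrist_force: [0.1, -0.2, -0.2]
opening: 0.0001
```

Request:
arm_command:
  increments:
    - [[0, -0.2, -1], 0]
    - [[0, -0.4, -2.2], 0]
    - [[0, -0.8, -3.6], 0]
    - [[0, -1.2, -5], 0]
    - [[0, -1.6, -6], 0]

```text
time: 10.7
ee_pos: [0.3991, -0.0184, 0.214]
tcp_rot: [-179.0, -0.0, 76.6]
wrist_force: [0.2, 0.7, -0.4]
opening: -0.0
```

Request:
arm_command:
  increments:
    - [[1.8, 0, 0], 0]
    - [[3.6, 0, 0], 0]
    - [[5.4, 0, 0], 0]
    - [[7.2, 0, 0], 0]
    - [[9, 0, 0], 0]

```text
time: 11.2
ee_pos: [0.4509, 0.2023, 0.2146]
tcp_rot: [-179.1, -0.1, 76.6]
wrist_force: [1.3, 0.1, -0.5]
opening: 0.0
```

```bash
python3 look.py 7
python3 - <<'E'
from h import *
plan([])
for k in("0","7"):
    d=pickle.load(open(f"d{k}.pkl","rb"))
    for n,c in d.items():
        P=cloud(c);m=masks(c)
        b=m["blue"]&(abs(P[...,0]-.63)<.09)&(abs(P[...,1]+.07)<.07)
        t=b&(P[...,2]>.064); pts=np.argwhere(t)[:,::-1];W=np.array([w2f(onz(c,p,.070)) for p in pts],np.float32)
        r=cv2.minAreaRect(W);print(k,n,"casting top fixture",np.round(r[0],1),np.round(r[1],1),round(r[2],1), "mean z",P[t][:,2].mean().round(3))
        o=(m["orange"]|m["yellow"])&(abs(P[...,0]-.48)<.05)&(abs(P[...,1]+.036)<.05)&(P[...,2]>.08)
        W=np.array([w2f(onz(c,p,.086)) for p in np.argwhere(o)[:,::-1]],np.float32)
        if len(W)>5: print("   tab top",np.round(cv2.minAreaRect(W)[0],1))
E
```

```text
scene post [256, 184, 9, 16, 105] [ 0.6106 -0.0014  0.095 ] [63.8 65.5] angle rad 0.042 r 83.8
top post [254, 182, 7, 8, 44] [ 0.6091 -0.0049  0.095 ] [63.1 61.7] angle rad -0.004 r 83.1
tri [ 0.61   -0.0038  0.0971] 0.0017 [63.7 63.1] 0.013
t 11.3 pos [0.4513 0.2043 0.2134] rot [-1.79e+02 -1.00e-01  7.68e+01] q [24.  -2.2 -0.5 92.5  0.7 37.2] F [ 0.  -1.1 -0.9] op -0.0
0 scene casting top fixture [87.1 -0.6] [80.4 60.6] 0.6 mean z 0.07
   tab top [-68.1  -0.1]
0 top casting top fixture [83.1  0.2] [80.5 59.6] 0.6 mean z 0.07
   tab top [-72.    0.1]
7 scene casting top fixture [112.8  -0.8] [80.  60.2] 0.4 mean z 0.069
   tab top [-40.1  -0.9]
7 top casting top fixture [ 1.088e+02 -1.000e-01] [80.3 59.7] 0.1 mean z 0.07
   tab top [-43.9   0.1]
```

View pics/scene7.png

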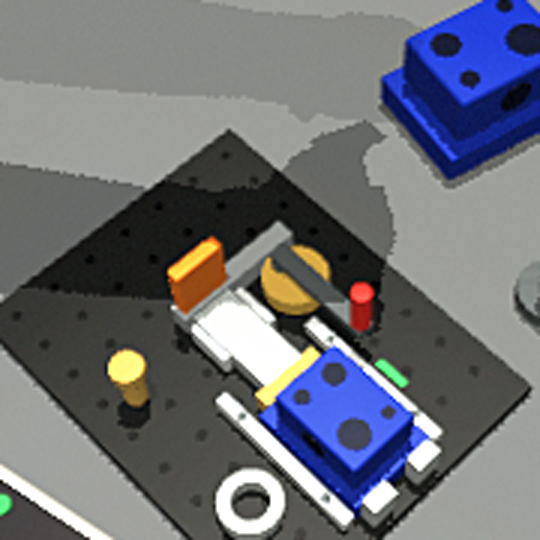

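View pics/top7.png

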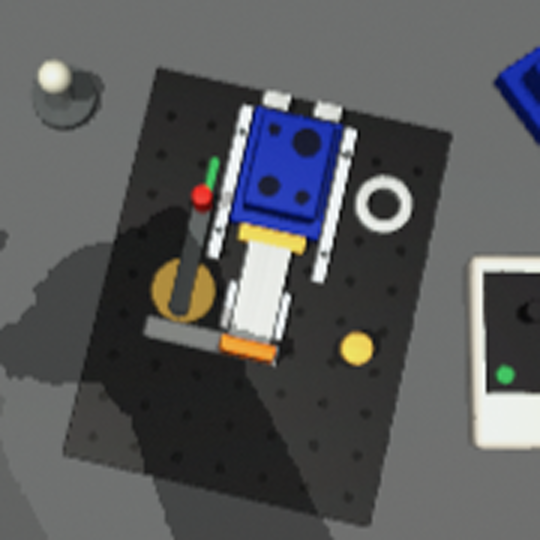

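The casting touches both stops (mean x 110.8 mm, home 110). The tab moved 28 mm, the lever is at about 0.01 rad, and the ring, stylus, ball stand and pendant look unmoved. I'll hand it in.

```bash
python3 -c "
from workcell import job_done
print(job_done())"
```

```text
the job is handed in; nothing more can be done
None
```

The casting is seated against both stops, the cam is at its low point, and I handed the job in at about 11.3 s.

**What I did:** I swung the lever by its red post, held loosely between the open fingers, from about 2.32 rad to the green line. Then I pushed the orange tab forward with shut fingers until the arm stopped moving. The push force at the stops was about 17 N sideways (about 20 N in all). I backed off clear of everything before the last look.

**Last checks:**
- **Lever:** the angle measured from both views together was 0.013 rad. Taken singly, the views gave 0.042 rad (scene) and -0.004 rad (top).
- **Casting:** it sits at x 112.8 mm (scene) and 108.8 mm (top), mean 110.8 mm against a home of 110 mm. It is square to the fixture to about 0.4°, and the pictures show it touching both stops.
- **Slide:** the tab moved about 28 mm in each view. That fits a 30 mm home position, since the slide may have started up to 2 mm forward. The hard stop in the push agrees.
- **Other things:** the ring, stylus, ball stand and pendant look unmoved, judged by eye only. The fingers did not touch the casting.

**Disagreement:** the two cameras differ by a steady 4 mm or so along the fixture, about what a 2 mm calibration error in each would give. I used their mean and the measured movement rather than either view alone.

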